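# Set the twist-lock probe of a wheel offset gauge

### The job

Take the hub depth of this wheel with the offset gauge that lies across its rim: turn the probe's winged head counter-clockwise (seen from above) to unlock it, keep hold of it and let the probe down gently, neither dropped nor pressed hard, until its white rubber nose just rests on the machined hub face, then turn the head back clockwise as far as it goes so that the probe is locked at that length, and let go. The bar must stay lying flat where it is on the rim, and everything else on the bench stays where it is.

Things in the scene. Friction and masses are not known exactly. Their poses are not given: they have to be found in the camera images.
- wheel: Bare alloy road wheel, 360 mm across, lying face down on a mat; it does not move. Origin: on its axis at bench height, z up. Its flat rim edge, which carries the bar, is 146 mm above the origin. The machined hub face inside (144 mm across, with centre bore and four bolt holes) lies 78 to 104 mm below the rim edge; how deep differs from wheel to wheel and must be found by touch.
- gauge: Offset gauge: straight aluminium bar with black ends, 440 mm long (y axis), 44 wide (x), 20 thick (z), lying loose across the rim, held only by its weight (1.2 kg in all). Origin: middle of the bar's underside. At y = +48 mm a black upright guide tube, 33 mm across, runs through the bar; its top is 52 mm above the underside. The probe telescopes in it.
- bar_middle (a point): The middle of the bar, half-way up its thickness (10 mm above the underside).
- probe: Telescoping probe in the guide tube: steel tube, 18 mm across, swivelling white nose below, black winged head on top, 0.34 kg. Origin: on its axis, 35 mm above the free nose's lowest point; z up. Fully up, the nose is 35 mm below the bar's underside; it can go down 80 mm more. Unlocked it slides with under 1.5 N of friction and falls if not held; locked it stands over 20 N.
- probe_tip (a point): The lowest point of the white nose (round, 6 mm radius), which has to come to rest on the hub face. The nose is soft rubber: it yields 1 mm for 3 N, 3 mm at most.
- grip (a point): The middle of the winged head at the top of the probe: a black upright wing 14 mm thick (its x axis), 42 mm long (its y axis) and 38 mm tall. This point is on the probe's axis, 15 mm below the top of the wing; the wing's lower edge is 23 mm below this point.
- twist (a joint): Turn of the winged head against the guide tube, rad. 0: turned clockwise home, wing along the bar, probe locked (stop at -0.03). It grows counter-clockwise seen from above; the lock lets go fully above 0.5 and the stop is at 1.35. Freeing and tightening take up to about 0.5 N m. To be locked it has to be turned back below 0.2.
- sander: Bystander: a grey and black orbital sander, 130 x 95 x 85 mm, standing on the bench. Origin: middle of its underside.
- polish_tin: Bystander: a round tin, 72 mm across and 85 mm tall. Origin: middle of its underside.
- screwdriver: Bystander: a screwdriver with a black handle lying on the bench. Origin: on the bench below its middle.
- sanding_block: Bystander: a cork sanding block, 115 x 65 x 34 mm. Origin: middle of its underside.

How it is judged:
By the outcome, as a careful person would: the job done as asked, in the order asked, and still so for the second after the job is handed in, with the robot touching nothing.
It also fails if it takes over 42 s, if anything falls off the work surface, if the arm or the gripper's body presses on something with over 40 N, if the wrist force passes 120 N, or if a joint passes its speed limit or range.

### The arm

A 6-joint arm with a two-finger parallel gripper is mounted at the origin on the work surface. World frame = base frame: x ahead of the robot, y to its left, z up, the work surface at z = 0. Lengths are in m, angles in rad, forces in N, time in s.
With the tool pointing down it reaches from about 0.35 to 0.925 m from the base axis. Payload 6.4 kg.
Tool frame: the origin (TCP) lies midway between the tips of the shut fingers; the grasp point (between the pads) lies 19 mm behind it (bot.grip_depth is the distance from the TCP to the grasp point, in m); z points along the fingers, y is the direction in which the jaws open and shut (so a half turn about z gives the same grasp; the last joint's range is limited). The gripper opens to 85 mm and grips with 20 to 120 N. Pads are 22 mm wide; open, the fingers measure 114 mm over their backs; the gripper's body (76 mm by 85 mm) begins 54 mm behind the grasp point. The pads swing forward as they close: fully open they stand 13 mm farther back than shut.
Start: joints at [-1.502, 0.245, 1.558, -0, 1.339, -0.174], TCP at [0.156, -0.631, 0.231] pointing down, gripper open.
Joint ranges: [-3.13, 3.13], [-1.02, 2.26], [0.13, 2.54], [-0.95, 4.09], [0.21, 2.88], [-2.74, 2.74]. Speed limits (rad/s): [2.57, 2.57, 3.14, 3.14, 3.14, 3.14].

### API

Orientations are given as a 3x3 rotation matrix whose columns are the frame's x, y, z axes.
In Python, from cell import sensors, cams, workorder, bot gives the robot as it stands.
- The arm moves only by the tool carry_out, never from a script. Its argument "increments" is one flat list of numbers, 5 for each row, row after row: the shift along the tool's x, y, z in units of 0.1 m (1.0 is 0.1 m), then the turn about the tool's z in units of pi/2 rad (1.0 is pi/2 rad), then the opening, from 0 (shut) to 1 (fully open). A call has 1 to 10 rows; each row shifts and turns the commanded pose from where the row before left it, along the tool's axes as they then stand; what a row does not reach is not made up. A row lasts 1/8 s, in which the tool goes at most 62.5 mm and 10.7 degrees, less where a joint would pass 70% of its speed; a pose out of reach is approached as far as the arm can. A call with a number of a shift or a turn outside -1 to 1 is refused whole. A call with a gripper value outside its range is refused whole. The fingers move at their own pace and stop on an object; "squeeze" is the grip in N (left out, the last holds). Time passes only in rows, so rows that do not move let the fingers close. It gives the time, the measured TCP pose, the force and the opening at its end, in the units of the state.
- sensors.read_state(): the state, without advancing time (a new reading comes with each control period).
- cams.camera(name): name is "scene" or "top"; returns the picture (384x512x3 uint8, red, green, blue); there is no depth.
- cams.camera_info(name): a dict with "intrinsics" (3x3 intrinsics, pixels), "R" (3x3) and "t" (3): a world point X has camera coordinates R X + t. Camera axes: x right, y down, z forward; pixel columns grow to the right and rows downward; lengths in m; the calibration is good to about 2 mm. A picture is of the moment at which its call begins. camera_info takes no time and is no camera call.
- workorder.finish_job(): hands the job in, once; it reports no verdict.
The state is a dict: "time": time; "q": joint angles; "dq": joint speeds; "effort": joint torques, N m; "ee_pos": TCP position; "ee_rot": TCP orientation; "contact_force": force on the tool from outside, world axes, zero at the start; "torque": the same for the moment, N m; "grip_width": finger opening in m.
Only numpy, scipy, OpenCV 4.12 (cv2) and the standard library are available. Lean on these libraries where they do the work, as an engineer would, in place of code of your own. Each camera call takes 0.05 s, during which the arm holds its last target.

## Working session

There is one attempt and no reset: what is moved stays moved. The work goes in short steps, Python scripts to look and compute and a tool call to move; the robot and the scene stay as the last step left them, time stands still between calls to the robot, and variables do not carry over. Pictures are saved under pics/ and viewed, and the job is handed in when it is done.

Besides the shell and the picture viewer there is one more tool, called after "Request:" by a JSON object that holds its "api" and its "payload", one argument or row to a line. carry_out: Moves the arm, as the interface text tells. Its arguments: {"type":"object","properties":{"increments":{"type":"array","items":{"type":"number","minimum":-1,"maximum":1}},"squeeze":{"type":"number"}},"required":["increments"]}

```bash
mkdir -p pics; ls; python3 - <<'E'
from cell import sensors, cams, workorder, bot
import cv2,numpy as np
s=sensors.read_state()
for k,v in s.items(): print(k,np.round(v,4).tolist())
for n in("scene","top"):
    im=cams.camera(n); cv2.imwrite(f"pics/{n}0.png",im[:,:,::-1])
    i=cams.camera_info(n); print(n,{k:np.round(v,4).tolist() for k,v in i.items()})
E
```

```text
pics
time 0.0
q [-1.5021, 0.2458, 1.5591, 0.0, 1.3387, -0.1741]
dq [0.0019, -0.0018, 0.0021, -0.0008, -0.0008, 0.0014]
effort [-0.0026, -42.9508, -32.6131, -0.0003, 0.0054, -0.0]
ee_pos [0.1563, -0.6303, 0.2301]
ee_rot [[0.9707, 0.2404, -0.0001], [0.2404, -0.9707, 0.002], [0.0004, -0.002, -1.0]]
contact_force [-0.3492, 0.5497, -0.3329]
torque [-0.0314, 0.0054, -0.0488]
grip_width 0.0852
scene {'intrinsics': [[381.3265, 0.0, 246.1947], [0.0, 381.3265, 192.4307], [0.0, 0.0, 1.0]], 'R': [[0.8433, 0.5371, 0.0172], [0.2929, -0.4327, -0.8526], [-0.4506, 0.7241, -0.5222]], 't': [-0.418, 0.0164, 1.4031]}
top {'intrinsics': [[358.2352, 0.0, 256.5476], [0.0, 358.2352, 188.3906], [0.0, 0.0, 1.0]], 'R': [[0.0232, -0.9997, 0.0022], [-0.999, -0.0232, -0.0389], [0.039, -0.0013, -0.9992]], 't': [-0.0045, 0.4907, 1.4732]}
```

View pics/scene0.png

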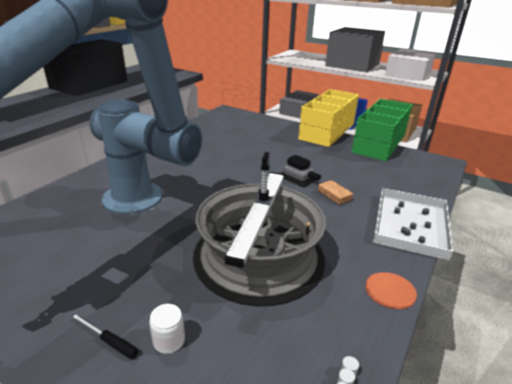

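View pics/top0.png

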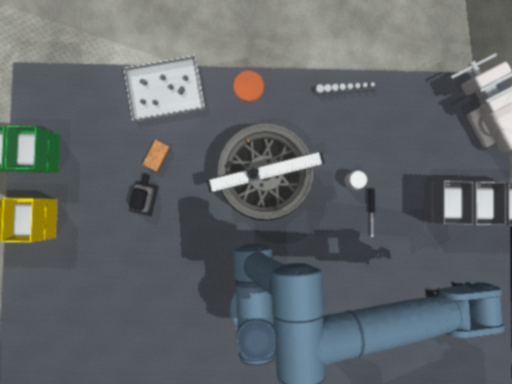

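```bash
python3 - <<'E'
import cv2,numpy as np
a=cv2.imread("pics/scene0.png")[140:270,190:330]; b=cv2.imread("pics/top0.png")[120:225,200:330]
cv2.imwrite("pics/sz.png",cv2.resize(a,None,fx=5,fy=4.6,interpolation=cv2.INTER_CUBIC) if 0 else cv2.resize(a,None,fx=4.5,fy=4.5,interpolation=cv2.INTER_CUBIC))
cv2.imwrite("pics/tz.png",cv2.resize(b,None,fx=5,fy=5,interpolation=cv2.INTER_CUBIC))
E
```

```text
(no output)
```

View pics/sz.png

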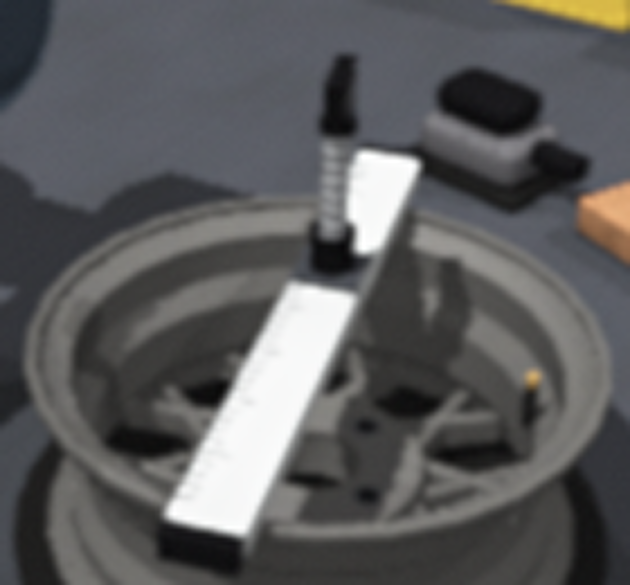

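View pics/tz.png

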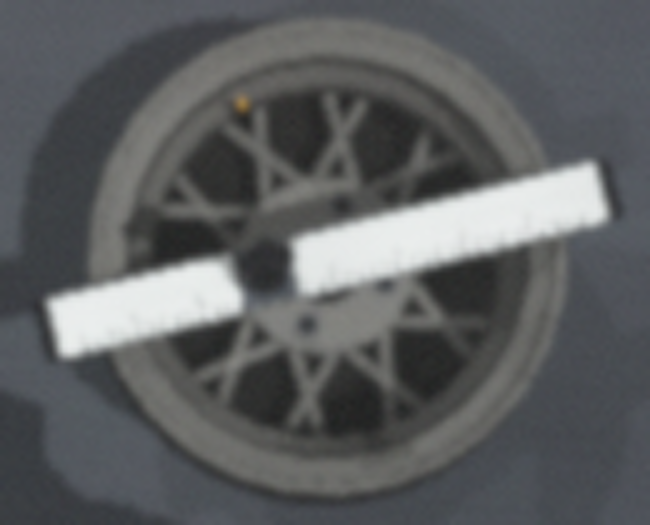

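```bash
cat > h.py <<'E'
import numpy as np,cv2
from cell import cams
def ray(n,uv):
    i=cams.camera_info(n);K,R,t=map(np.array,(i["intrinsics"],i["R"],i["t"]))
    return -R.T@t, R.T@np.linalg.solve(K,[uv[0],uv[1],1])
def onz(n,uv,z):
    c,d=ray(n,uv); return c+d*(z-c[2])/d[2]
def proj(n,X):
    i=cams.camera_info(n);K,R,t=map(np.array,(i["intrinsics"],i["R"],i["t"]))
    p=K@(R@np.array(X)+t); return p[:2]/p[2]
def near(n,uv,xy): # z on vertical line xy nearest ray
    c,d=ray(n,uv); A=np.c_[d,-np.array([0,0,1.])]
    s=np.linalg.lstsq(A,np.array([*xy,0])-c,rcond=None)[0]; return s[1],c+d*s[0]
E
python3 - <<'E'
from h import *
im=cv2.imread("pics/top0.png"); m=(im.min(2)>170).astype(np.uint8)
m[:120]=0;m[225:]=0;m[:,:200]=0;m[:,335:]=0
cs,_=cv2.findContours(m,cv2.RETR_EXTERNAL,cv2.CHAIN_APPROX_NONE)
cs=[c for c in cs if cv2.contourArea(c)>100]; print([cv2.contourArea(c) for c in cs],[cv2.boundingRect(c) for c in cs])
P=np.vstack(cs)[:,0,:]; r=cv2.minAreaRect(P.astype(np.float32)); print(r)
W=np.array([onz("top",p,.166)[:2] for p in P]);rw=cv2.minAreaRect((W*1000).astype(np.float32));print(rw)
for p in [(209.3,186.3),(323.3,158)]: print(onz("top",p,.166))
a=onz("top",(209.3,186.3),.166)[:2];b=onz("top",(323.3,158),.166)[:2]
c=np.array(rw[0])/1000;c2=(a+b)/2;print(c,c2,np.linalg.norm(a-b))
d=(a-b)/np.linalg.norm(a-b);ax=c2+.048*d;print("axis",ax,"dir",d,np.arctan2(d[1],d[0]),np.linalg.norm(ax))
for n,p in [("wingtop",(266.7,152.7)),("wing bottom",(265.5,166.2)),("collar bot",(264.8,170)),("tubetop",(264.0,191)),("tube base",(263.6,199))]: print(n,near("scene",p,ax))
print(proj("scene",[*ax,.198]),proj("scene",[*ax,.166]),proj("top",[*ax,.3]),proj("top",[*ax,.198]))
E
```

```text
[376.5, 654.0] [(210, 172, 38, 19), (259, 153, 62, 26)]
((265.11767578125, 171.47059631347656), (11.641708374023438, 112.05145263671875), 75.96376037597656)
((548.244873046875, -23.556243896484375), (43.34916305541992, 415.9070129394531), 15.39515495300293)
[0.48823954 0.18215819 0.166     ]
[ 0.60332057 -0.23823476  0.166     ]
[ 0.54824487 -0.02355624] [ 0.54578006 -0.02803829] 0.43585992069419005
axis [0.53310651 0.01825838] dir [-0.26403216  0.96451388] 1.8379966576367839 0.5334190885815505
wingtop (np.float64(0.31697602543216336), array([0.53970558, 0.02186135, 0.31697603]))
wing bottom (np.float64(0.2766483403811107), array([0.53845363, 0.02118856, 0.27664834]))
collar bot (np.float64(0.2649372785933152), array([0.5372276 , 0.02052485, 0.26493728]))
tubetop (np.float64(0.19811535658596016), array([0.53775417, 0.0208105 , 0.19811536]))
tube base (np.float64(0.17144608129219394), array([0.53772624, 0.02079537, 0.17144608]))
[262.1135788  190.94396871] [261.67725839 200.51736044] [253.63586229 172.20124005] [253.80175281 174.57218487]
```

```bash
python3 - <<'E'
from h import *
im=cv2.imread("pics/top0.png"); m=(im.max(2)<60).astype(np.uint8)
print(im[165:182,244:264].max(2))
s=cv2.imread("pics/scene0.png").max(2); print(s[148:204,255:276])
# 2-view triangulation of the head (wing top centre, mid)
def tri(u,v):
    c1,d1=ray("top",u);c2,d2=ray("scene",v)
    s=np.linalg.lstsq(np.c_[d1,-d2],c2-c1,rcond=None)[0];return c1+d1*s[0],c2+d2*s[1]
print(tri((252.6,172.6),(266.5,153.5)))
E
```

```text
[[ 62  54  52  47  56  72  79  82  82  80  82  85  81  84  84  84  90  97
  103 108]
 [ 62  63  59  56  65  73  80  81  78  79  81  81  84  83  94 107 123 144
  157 165]
 [ 60  64  66  65  70  78  77  74  71  69  75  78  83  95 124 149 176 202
  214 217]
 [ 51  63  69  72  77  77  75  66  59  59  62  70  78 103 150 191 217 225
  229 230]
 [ 56  64  71  74  75  71  66  57  54  53  52  60  63  93 149 203 224 230
  231 232]
 [ 83  91  82  70  68  61  52  51  50  54  50  52  53  75 137 199 226 231
  232 232]
 [128 126 102  71  59  55  49  48  51  51  52  53  52  72 129 194 224 230
  232 232]
 [167 149 115  76  55  52  52  51  50  52  53  53  55  76 138 199 225 230
  232 232]
 [199 167 127  86  56  54  53  50  49  49  53  53  59  85 141 200 225 230
  231 231]
 [218 185 144  98  67  58  53  48  49  46  47  49  57  86 136 189 221 229
  231 231]
 [225 201 163 113  75  65  54  48  48  44  46  50  58  82 121 174 215 226
  230 229]
 [231 220 188 138  92  69  56  51  50  47  51  54  63  85 113 161 206 221
  226 224]
 [234 230 218 175 122  84  65  57  52  55  56  65  74  89 110 152 197 213
  220 209]
 [236 234 230 207 151 106  83  76  71  70  75  80  88  93 107 140 171 182
  186 171]
 [235 235 233 219 168 119 101  91  89  89  94  98  99 102 111 127 138 139
  133 116]
 [232 230 230 217 168 122 108 107 103 103 109 114 112 112 118 125 127 121
  109  99]
 [223 219 220 206 157 118 115 118 115 114 120 123 123 123 128 128 126 123
  118 115]]
[[102 103 102 ... 101 101 101]
 [102 103 104 ... 104 102 103]
 [104 103 101 ... 102 103 101]
 ...
 [ 96  85  78 ...  98  70  58]
 [144 128 110 ...  84  65  61]
 [205 195 189 ...  73  61  60]]
(array([0.53070126, 0.02155057, 0.31196127]), array([0.53725898, 0.02545422, 0.31254724]))
```

```bash
python3 - <<'E'
from h import *
for n,box,th in (("top",(200,120,335,225),150),("scene",(220,165,300,275),190)):
    im=cv2.imread(f"pics/{n}0.png").min(2); x0,y0,x1,y1=box
    s=8; z=cv2.resize(im[y0:y1,x0:x1],None,fx=s,fy=s,interpolation=cv2.INTER_CUBIC)
    for t in (th-30,th,th+15):
        m=(z>t).astype(np.uint8)
        cs,_=cv2.findContours(m,cv2.RETR_EXTERNAL,cv2.CHAIN_APPROX_NONE)
        cs=[c for c in cs if cv2.contourArea(c)>60*s*s]
        P=np.vstack(cs)[:,0,:]/s; P=P+[x0+.5/s-.5,y0+.5/s-.5]
        W=np.array([onz(n,p,.166)[:2] for p in P]); r=cv2.minAreaRect((W*1000).astype(np.float32))
        print(n,t,len(cs),r)
        ang=105.4*np.pi/180;d=np.array([np.cos(ang),np.sin(ang)]);print("  axis",np.array(r[0])/1000+.048*d)
i=cams.camera_info("scene");print(-np.array(i["R"]).T@i["t"]);i=cams.camera_info("top");print(-np.array(i["R"]).T@i["t"])
E
```

```text
top 120 2 ((529.7936401367188, -28.6552734375), (89.9327392578125, 423.2221374511719), 15.535115242004395)
  axis [0.51704695 0.01762131]Traceback (most recent call last):
  File "<stdin>", line 10, in <module>
  File "h.py", line 7, in onz
    c,d=ray(n,uv); return c+d*(z-c[2])/d[2]
        ~~~^^^^^^
  File "h.py", line 4, in ray
    i=cams.camera_info(n);K,R,t=map(np.array,(i["intrinsics"],i["R"],i["t"]))
ValueError: time passes only in moves, steps and waits
```

```bash
cat > h.py <<'E'
import numpy as np,cv2
from cell import cams
I={}
for n in ("top","scene"):
    i=cams.camera_info(n); I[n]=tuple(map(np.array,(i["intrinsics"],i["R"],i["t"])))
def ray(n,uv):
    K,R,t=I[n]
    return -R.T@t, R.T@np.linalg.solve(K,[uv[0],uv[1],1])
def onz(n,uv,z):
    c,d=ray(n,uv); return c+d*(z-c[2])/d[2]
def proj(n,X):
    K,R,t=I[n]
    p=K@(R@np.array(X)+t); return p[:2]/p[2]
def near(n,uv,xy):
    c,d=ray(n,uv); A=np.c_[d,-np.array([0,0,1.])]
    s=np.linalg.lstsq(A,np.array([*xy,0])-c,rcond=None)[0]; return s[1],c+d*s[0]
E
python3 - <<'E'
from h import *
for n,box,th in (("top",(200,120,335,225),165),("scene",(220,165,300,275),200)):
    im=cv2.imread(f"pics/{n}0.png").min(2); x0,y0,x1,y1=box
    s=8; z=cv2.resize(im[y0:y1,x0:x1],None,fx=s,fy=s,interpolation=cv2.INTER_CUBIC)
    for t in (th-20,th,th+15):
        m=(z>t).astype(np.uint8)
        cs,_=cv2.findContours(m,cv2.RETR_EXTERNAL,cv2.CHAIN_APPROX_NONE)
        cs=[c for c in cs if cv2.contourArea(c)>60*s*s]
        P=np.vstack(cs)[:,0,:]/s; P=P+[x0+.5/s-.5,y0+.5/s-.5]
        W=np.array([onz(n,p,.166)[:2] for p in P]); r=cv2.minAreaRect((W*1000).astype(np.float32))
        print(n,t,[cv2.boundingRect(c) for c in cs],r)
        ang=105.4*np.pi/180;d=np.array([np.cos(ang),np.sin(ang)]);print("  axis",np.array(r[0])/1000+.048*d)
    print(ray(n,(0,0))[0])
E
```

```text
top 145 [(77, 415, 313, 157), (467, 260, 506, 214)] ((547.6795043945312, -23.622161865234375), (48.4027214050293, 421.07366943359375), 15.519155502319336)
  axis [0.53493281 0.02265442]
top 165 [(79, 418, 309, 152), (470, 262, 501, 209)] ((548.0086669921875, -23.526519775390625), (45.65275573730469, 418.82427978515625), 15.482867240905762)
  axis [0.53526197 0.02275006]
top 180 [(82, 420, 304, 148), (473, 264, 496, 204)] ((548.0150146484375, -23.457275390625), (43.62840270996094, 417.1193542480469), 15.476556777954102)
  axis [0.53526832 0.0228193 ]
[0.43286562 0.00889137 1.49119833]
scene 180 [(56, 305, 335, 446), (376, 69, 128, 181)] ((548.0445556640625, -21.325714111328125), (46.249752044677734, 420.58502197265625), 15.414714813232422)
  axis [0.53529786 0.02495087]
scene 200 [(58, 308, 330, 441), (378, 70, 124, 178)] ((548.004150390625, -21.67156982421875), (44.606258392333984, 418.5343322753906), 15.394659042358398)
  axis [0.53525746 0.02460501]
scene 215 [(60, 310, 326, 437), (380, 72, 120, 175)] ((548.09765625, -22.00836181640625), (43.44476318359375, 416.7479248046875), 15.393594741821289)
  axis [0.53535096 0.02426822]
[ 0.97987    -0.78432592  0.75382745]
```

Request:
{"api": "carry_out", "payload": {
  "increments": [0,0,-0.17,-0.1017,1,0,0,-0.17,-0.1017,1,0,0,-0.17,-0.1017,1,0,0,-0.17,-0.1017,1,0,0,-0.17,-0.1017,1,0,0,-0.17,-0.1017,1,0,0,-0.17,-0.1017,1,0,0,-0.17,-0.1017,1,0,0,-0.17,-0.1017,1,0,0,-0.17,-0.1017,1],
  "squeeze": 30
}}

```text
time: 1.35
ee_pos: [0.1563, -0.6307, 0.4011]
ee_rot: [[-0.271, 0.962, -0.0], [0.962, 0.271, 0.001], [0.001, 0.0, -1.0]]
contact_force: [0.3, -0.4, 1.2]
grip_width: 0.0853
```

```bash
cat > st.py <<'E'
from cell import sensors
import numpy as np,sys
s=sensors.read_state();p=np.array(s["ee_pos"]);R=np.array(s["ee_rot"])
a=np.radians(105.45);T=np.array([.5353,.0237,.300])
T[2]-=.019
print("t",round(s["time"],2),"p",p.round(4),"yang",np.degrees(np.arctan2(R[1,1],R[0,1])).round(2),"f",np.round(s["contact_force"],2),"tq",np.round(s["torque"],3),"w",round(s["grip_width"],4))
F=np.array(s["contact_force"])
print("delta tool to grip",(R.T@(T-p)).round(4),"f tool",(R.T@F).round(2),"q6",round(s["q"][5],3),"zaxis",R[:,2].round(4))
E
python3 st.py
```

```text
t 1.35 p [ 0.1563 -0.6307  0.4011] yang 15.74 f [ 0.33 -0.44  1.22] tq [-0.017 -0.02   0.013] w 0.0853
delta tool to grip [0.5269 0.5424 0.1209] f tool [-0.51  0.2  -1.22] q6 -1.777 zaxis [-1.0e-04  1.2e-03 -1.0e+00]
```

Request:
{"api": "carry_out", "payload": {
  "increments": [0.35,0.36,0,0,1,0.35,0.36,0,0,1,0.35,0.36,0,0,1,0.35,0.36,0,0,1,0.35,0.36,0,0,1,0.35,0.36,0,0,1,0.35,0.36,0,0,1,0.35,0.36,0,0,1,0.35,0.36,0,0,1,0.35,0.36,0,0,1]
}}

```text
time: 2.6
ee_pos: [0.4105, -0.1961, 0.4009]
ee_rot: [[-0.266, 0.964, -0.0], [0.964, 0.266, 0.0], [0.0, -0.0, -1.0]]
contact_force: [1.5, 0.0, 0.4]
grip_width: 0.0851
```

Request:
{"api": "carry_out", "payload": {
  "increments": [0.35,0.36,0,0,1,0.35,0.36,0,0,1,0.35,0.36,0,0,1,0.35,0.36,0,0,1,0.2,0.2,0,0,1,0.1,0.1,0,0,1,0,0,0,0,1,0,0,0,0,1]
}}

```text
time: 3.6
ee_pos: [0.5323, 0.0116, 0.4013]
ee_rot: [[-0.265, 0.964, -0.0], [0.964, 0.265, -0.0], [-0.0, -0.0, -1.0]]
contact_force: [-0.4, -0.6, 0.0]
grip_width: 0.0856
```

```bash
python3 st.py
```

```text
t 3.6 p [0.5323 0.0116 0.4013] yang 15.37 f [-0.37 -0.59  0.01] tq [0.008 0.064 0.026] w 0.0856
delta tool to grip [0.0109 0.0062 0.1203] f tool [-0.47 -0.51 -0.01] q6 -0.46 zaxis [-2.e-04 -3.e-04 -1.e+00]
```

Request:
{"api": "carry_out", "payload": {
  "increments": [0.055,0.031,0.1,0,1,0.055,0.031,0.2,0,1,0,0,0.1,0,1,0,0,0,0,0.6,0,0,0,0,0.6]
}}

```text
time: 4.22
ee_pos: [0.5358, 0.0246, 0.3617]
ee_rot: [[-0.266, 0.964, 0.001], [0.964, 0.266, -0.0], [-0.0, 0.001, -1.0]]
contact_force: [0.9, 0.2, 0.3]
grip_width: 0.052
```

```bash
python3 st.py; python3 - <<'E'
import cv2
from cell import cams
im=cams.camera("scene")[:,:,::-1]; cv2.imwrite("pics/s1.png",im)
cv2.imwrite("pics/s1z.png",cv2.resize(im[100:210,200:330],None,fx=5,fy=5,interpolation=cv2.INTER_CUBIC))
E
```

```text
t 4.22 p [0.5358 0.0246 0.3617] yang 15.44 f [0.86 0.19 0.26] tq [0.005 0.021 0.011] w 0.052
delta tool to grip [-0.0007 -0.0007  0.0807] f tool [-0.05  0.88 -0.26] q6 -0.435 zaxis [ 6.e-04 -1.e-04 -1.e+00]
```

View pics/s1z.png

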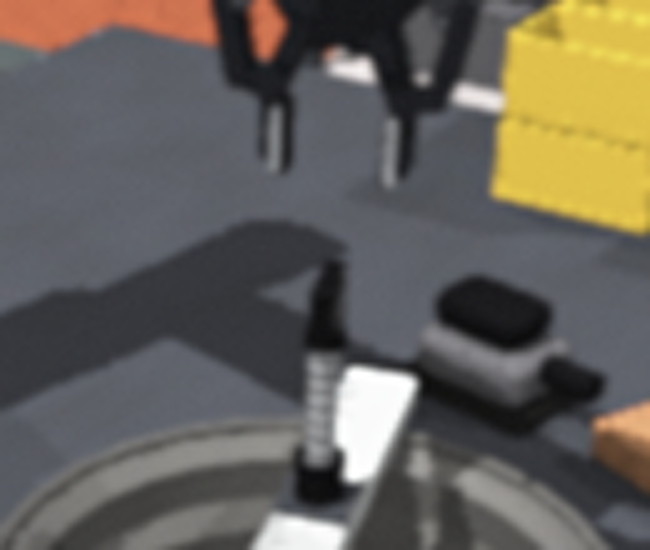

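Request:
{"api": "carry_out", "payload": {
  "increments": [-0.005,-0.005,0.2,0,0.6,0,0,0.2,0,0.6,0,0,0.2,0,0.6,0,0,0.17,0,0.6,0,0,0,0,0.35,0,0,0,0,0.35]
}}

```text
time: 5.03
ee_pos: [0.5356, 0.0241, 0.2849]
ee_rot: [[-0.266, 0.964, 0.001], [0.964, 0.266, -0.0], [-0.0, 0.001, -1.0]]
contact_force: [0.6, -0.6, 0.5]
grip_width: 0.0299
```

```bash
python3 st.py; python3 - <<'E'
import cv2
from cell import cams
im=cams.camera("scene")[:,:,::-1]; cv2.imwrite("pics/s2.png",im)
cv2.imwrite("pics/s2z.png",cv2.resize(im[120:210,220:320],None,fx=6,fy=6,interpolation=cv2.INTER_CUBIC))
E
python3 st.py
```

```text
t 5.03 p [0.5356 0.0241 0.2849] yang 15.44 f [ 0.6  -0.59  0.5 ] tq [-0.003 -0.001 -0.023] w 0.0299
delta tool to grip [-0.0003 -0.0004  0.0039] f tool [-0.73  0.42 -0.5 ] q6 -0.436 zaxis [ 1.e-03 -2.e-04 -1.e+00]
t 5.08 p [0.5358 0.024  0.2853] yang 15.44 f [-0.55  0.03  0.64] tq [ 0.033  0.031 -0.025] w 0.0298
delta tool to grip [-0.0002 -0.0006  0.0043] f tool [ 0.17 -0.52 -0.64] q6 -0.436 zaxis [ 1.8e-03 -3.0e-04 -1.0e+00]
```

View pics/s2z.png

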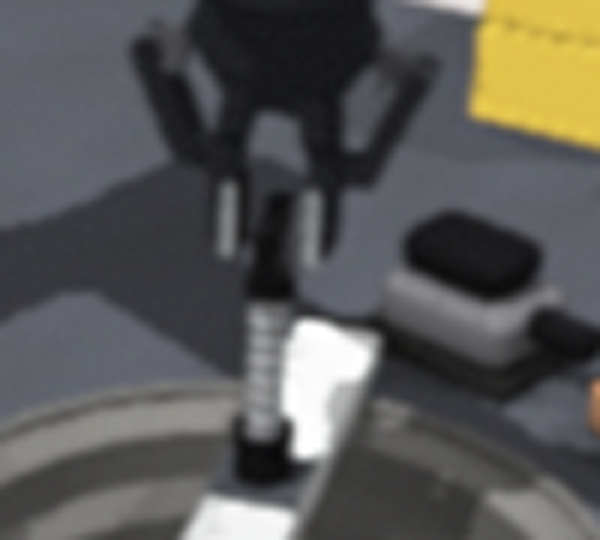

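Request:
{"api": "carry_out", "payload": {
  "increments": [0,0,0.01,0,0.2,0,0,0,0,0.2,0,0,0,0,0.2],
  "squeeze": 20
}}

```text
time: 5.45
ee_pos: [0.5353, 0.0241, 0.2835]
ee_rot: [[-0.266, 0.964, 0.0], [0.964, 0.266, -0.0], [-0.0, 0.0, -1.0]]
contact_force: [-0.5, 0.0, 1.0]
grip_width: 0.0172
```

```bash
python3 st.py
```

```text
t 5.45 p [0.5353 0.0241 0.2835] yang 15.44 f [-0.45  0.    1.03] tq [ 0.016  0.017 -0.035] w 0.0172
delta tool to grip [-0.0004 -0.0001  0.0025] f tool [ 0.12 -0.44 -1.03] q6 -0.436 zaxis [ 3.e-04 -0.e+00 -1.e+00]
```

Request:
{"api": "carry_out", "payload": {
  "increments": [0,0,0,0,0.18]
}}

```text
time: 5.58
ee_pos: [0.5353, 0.0241, 0.2834]
ee_rot: [[-0.266, 0.964, 0.0], [0.964, 0.266, -0.0], [-0.0, 0.0, -1.0]]
contact_force: [0.4, -0.1, -1.3]
grip_width: 0.0152
```

```bash
python3 st.py
```

```text
t 5.58 p [0.5353 0.0241 0.2834] yang 15.44 f [ 0.45 -0.05 -1.34] tq [ 0.051 -0.035  0.003] w 0.0152
delta tool to grip [-0.0004 -0.0002  0.0024] f tool [-0.17  0.42  1.34] q6 -0.436 zaxis [ 4.e-04 -0.e+00 -1.e+00]
```

Request:
{"api": "carry_out", "payload": {
  "increments": [0,0,0,0,0.14,0,0,0,0,0.12]
}}

```text
time: 5.82
ee_pos: [0.5353, 0.0241, 0.2831]
ee_rot: [[-0.266, 0.964, 0.0], [0.964, 0.266, 0.0], [0.0, 0.0, -1.0]]
contact_force: [0.8, 0.9, -1.2]
grip_width: 0.0137
```

```bash
python3 st.py
```

```text
t 5.83 p [0.5353 0.0241 0.2831] yang 15.44 f [ 0.78  0.91 -1.22] tq [-0.052 -0.235 -0.043] w 0.0137
delta tool to grip [-0.0004 -0.0001  0.0021] f tool [0.67 1.   1.22] q6 -0.436 zaxis [ 2.e-04  1.e-04 -1.e+00]
```

Request:
{"api": "carry_out", "payload": {
  "increments": [0,0,0,0,0,0,0,0,0,0,0,0,0,0,0],
  "squeeze": 100
}}

```text
time: 6.2
ee_pos: [0.5352, 0.0241, 0.2828]
ee_rot: [[-0.266, 0.964, -0.0], [0.964, 0.266, 0.0], [0.0, -0.0, -1.0]]
contact_force: [1.8, 0.2, -4.9]
grip_width: 0.0122
```

```bash
python3 st.py
```

```text
t 6.2 p [0.5352 0.0241 0.2828] yang 15.44 f [ 1.81  0.21 -4.9 ] tq [ 0.029 -0.489  0.001] w 0.0122
delta tool to grip [-0.0004  0.      0.0018] f tool [-0.28  1.8   4.9 ] q6 -0.436 zaxis [-5.e-04  2.e-04 -1.e+00]
```

Request:
{"api": "carry_out", "payload": {
  "increments": [0,0,0.003,-0.03,0,0,0,0,-0.03,0,0,0,0,-0.03,0]
}}

```text
time: 6.58
ee_pos: [0.5351, 0.0241, 0.2828]
ee_rot: [[-0.401, 0.916, -0.001], [0.916, 0.401, 0.0], [0.0, -0.001, -1.0]]
contact_force: [1.5, -0.1, -3.4]
grip_width: 0.0121
```

```bash
python3 st.py
```

```text
t 6.58 p [0.5351 0.0241 0.2828] yang 23.62 f [ 1.45 -0.12 -3.38] tq [-0.08  -0.313 -0.083] w 0.0121
delta tool to grip [-0.0004  0.      0.0018] f tool [-0.7   1.28  3.38] q6 -0.579 zaxis [-6.e-04  0.e+00 -1.e+00]
```

Request:
{"api": "carry_out", "payload": {
  "increments": [0,0,0,-0.04,0,0,0,0,-0.04,0,0,0,0,-0.04,0,0,0,0,-0.04,0]
}}

```text
time: 7.08
ee_pos: [0.535, 0.024, 0.2828]
ee_rot: [[-0.616, 0.787, -0.001], [0.787, 0.616, -0.0], [0.0, -0.001, -1.0]]
contact_force: [0.5, 0.7, -3.3]
grip_width: 0.0121
```

```bash
python3 st.py
```

```text
t 7.08 p [0.535  0.024  0.2828] yang 38.06 f [ 0.46  0.68 -3.29] tq [-0.09  -0.192 -0.021] w 0.0121
delta tool to grip [-0.0004  0.0001  0.0018] f tool [0.25 0.79 3.29] q6 -0.831 zaxis [-1.e-03 -3.e-04 -1.e+00]
```

Request:
{"api": "carry_out", "payload": {
  "increments": [0,0,0,-0.04,0,0,0,0,-0.04,0,0,0,0,-0.04,0,0,0,0,-0.04,0,0,0,0,-0.04,0,0,0,0,-0.04,0,0,0,0,-0.04,0,0,0,0,0,0]
}}

```text
time: 8.07
ee_pos: [0.5349, 0.0238, 0.2828]
ee_rot: [[-0.892, 0.452, -0.001], [0.452, 0.892, -0.001], [0.001, -0.001, -1.0]]
contact_force: [-0.7, -1.4, -3.1]
grip_width: 0.0121
```

```bash
python3 st.py; python3 - <<'E'
import cv2
from cell import cams
im=cams.camera("scene")[:,:,::-1]; cv2.imwrite("pics/s3.png",im)
cv2.imwrite("pics/s3z.png",cv2.resize(im[120:270,190:330],None,fx=4,fy=4,interpolation=cv2.INTER_CUBIC))
E
```

```text
t 8.07 p [0.5349 0.0238 0.2828] yang 63.1 f [-0.72 -1.41 -3.11] tq [-0.315 -0.036  0.055] w 0.0121
delta tool to grip [-0.0004  0.0001  0.0018] f tool [-0.   -1.58  3.12] q6 -1.268 zaxis [-1.2e-03 -6.0e-04 -1.0e+00]
```

View pics/s3z.png

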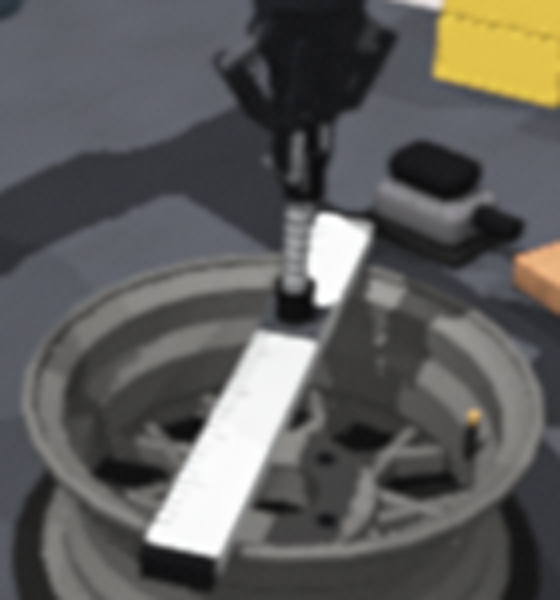

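Request:
{"api": "carry_out", "payload": {
  "increments": [0,0,0.02,0,0,0,0,0.02,0,0,0,0,0.02,0,0]
}}

```text
time: 8.5
ee_pos: [0.5351, 0.024, 0.2767]
ee_rot: [[-0.892, 0.452, -0.001], [0.452, 0.892, -0.0], [0.0, -0.001, -1.0]]
contact_force: [-0.6, -1.3, -3.1]
grip_width: 0.0122
```

```bash
python3 st.py
```

```text
t 8.5 p [0.5351 0.024  0.2767] yang 63.13 f [-0.61 -1.28 -3.1 ] tq [-0.493  0.255  0.028] w 0.0122
delta tool to grip [-0.0003 -0.0001 -0.0043] f tool [-0.04 -1.42  3.1 ] q6 -1.269 zaxis [-7.e-04 -3.e-04 -1.e+00]
```

Request:
{"api": "carry_out", "payload": {
  "increments": [0,0,0.04,0,0,0,0,0.04,0,0,0,0,0.04,0,0,0,0,0.04,0,0,0,0,0.04,0,0,0,0,0.04,0,0,0,0,0.04,0,0,0,0,0.02,0,0,0,0,0,0,0]
}}

```text
time: 9.62
ee_pos: [0.5351, 0.0241, 0.2466]
ee_rot: [[-0.892, 0.452, -0.0], [0.452, 0.892, 0.0], [0.0, -0.0, -1.0]]
contact_force: [-1.7, -1.8, -4.4]
grip_width: 0.0122
```

```bash
python3 st.py
```

```text
t 9.62 p [0.5351 0.0241 0.2466] yang 63.14 f [-1.72 -1.84 -4.35] tq [-0.585  0.218  0.046] w 0.0122
delta tool to grip [-0.0003 -0.0003 -0.0344] f tool [ 0.7  -2.42  4.36] q6 -1.269 zaxis [-4.e-04  1.e-04 -1.e+00]
```

Request:
{"api": "carry_out", "payload": {
  "increments": [0,0,0.015,0,0,0,0,0.015,0,0,0,0,0.01,0,0]
}}

```text
time: 10.0
ee_pos: [0.5352, 0.0241, 0.243]
ee_rot: [[-0.892, 0.452, -0.0], [0.452, 0.892, -0.0], [0.0, -0.0, -1.0]]
contact_force: [-1.0, -2.2, -1.9]
grip_width: 0.0122
```

Request:
{"api": "carry_out", "payload": {
  "increments": [0,0,0.01,0,0,0,0,0.01,0,0]
}}

```text
time: 10.25
ee_pos: [0.5355, 0.0241, 0.2416]
ee_rot: [[-0.892, 0.452, 0.001], [0.452, 0.892, -0.0], [-0.001, 0.0, -1.0]]
contact_force: [-2.6, -1.3, 0.9]
grip_width: 0.0125
```

```bash
python3 st.py
```

```text
t 10.25 p [0.5355 0.0241 0.2416] yang 63.14 f [-2.58 -1.35  0.92] tq [-0.624  0.657  0.004] w 0.0125
delta tool to grip [-0.     -0.0004 -0.0394] f tool [ 1.7  -2.37 -0.92] q6 -1.269 zaxis [ 7.e-04 -2.e-04 -1.e+00]
```

Request:
{"api": "carry_out", "payload": {
  "increments": [0,0,0,0,0,0,0,0,0,0]
}}

```text
time: 10.5
ee_pos: [0.5354, 0.0241, 0.2415]
ee_rot: [[-0.892, 0.452, 0.001], [0.452, 0.892, -0.0], [-0.001, 0.0, -1.0]]
contact_force: [-3.2, -1.5, 2.0]
grip_width: 0.0122
```

```bash
python3 st.py;python3 - <<'E'
import cv2
from cell import cams
im=cams.camera("scene")[:,:,::-1]; cv2.imwrite("pics/s4.png",im)
cv2.imwrite("pics/s4z.png",cv2.resize(im[120:270,190:330],None,fx=4,fy=4,interpolation=cv2.INTER_CUBIC))
E
python3 st.py
```

```text
t 10.5 p [0.5354 0.0241 0.2415] yang 63.14 f [-3.18 -1.47  2.01] tq [-0.566  0.672 -0.014] w 0.0122
delta tool to grip [-0.0001 -0.0004 -0.0395] f tool [ 2.17 -2.75 -2.01] q6 -1.269 zaxis [ 6.e-04 -1.e-04 -1.e+00]
t 10.55 p [0.5355 0.0241 0.2414] yang 63.14 f [-2.26 -1.96  2.26] tq [-0.581  0.618 -0.008] w 0.0123
delta tool to grip [-0.0001 -0.0004 -0.0396] f tool [ 1.13 -2.77 -2.26] q6 -1.269 zaxis [ 6.e-04 -1.e-04 -1.e+00]
```

View pics/s4z.png

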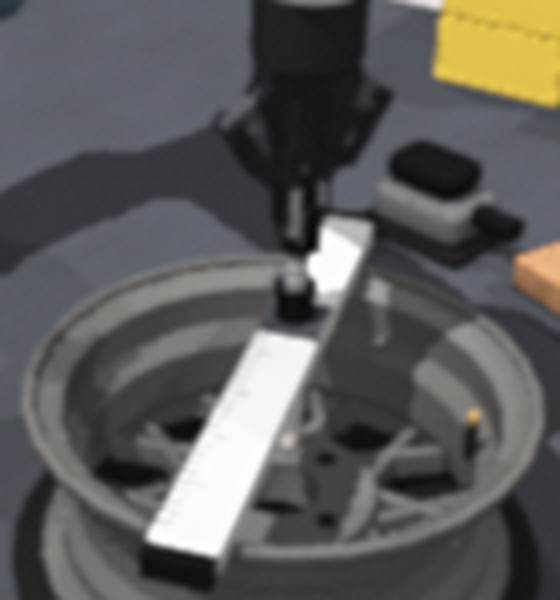

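```bash
python3 - <<'E'
from h import *
im=cv2.imread("pics/s4.png")
cv2.imwrite("pics/s4n.png",cv2.resize(im[205:260,235:290],None,fx=10,fy=10,interpolation=cv2.INTER_CUBIC))
for v in (226,229,231,233,235): print(v,near("scene",(262.5,v),(.5353,.0238)))
for z in (.04,.055,.068,.111):print(z,proj("scene",(.5353,.0238,z)))
E
```

```text
226 (np.float64(0.07333298625470416), array([0.53645091, 0.02443101, 0.07333299]))
229 (np.float64(0.062180529900296704), array([0.53683755, 0.02464204, 0.06218053]))
231 (np.float64(0.05468249371250548), array([0.53709762, 0.02478372, 0.05468249]))
233 (np.float64(0.04713340959232563), array([0.53735955, 0.02492619, 0.04713341]))
235 (np.float64(0.039532759231830444), array([0.53762337, 0.02506947, 0.03953276]))
0.04 [261.63469332 234.82989179]
0.055 [261.82511465 230.87909648]
0.068 [261.99225652 227.41129541]
0.111 [262.55953077 215.64168769]
```

View pics/s4n.png

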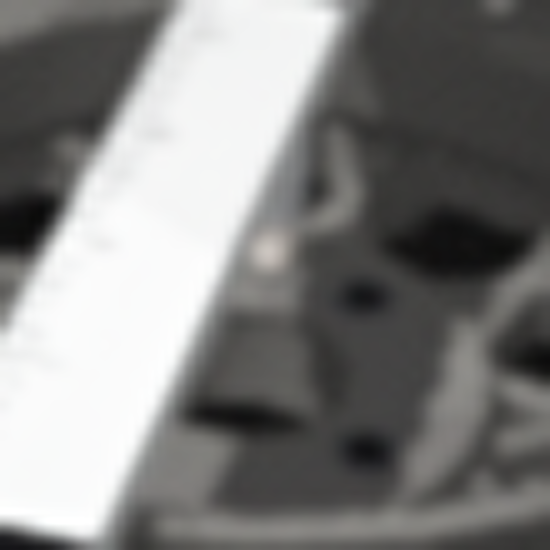

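Request:
{"api": "carry_out", "payload": {
  "increments": [0,0,-0.009,0,0,0,0,0,0,0,0,0,0,0,0]
}}

```text
time: 10.92
ee_pos: [0.5353, 0.0241, 0.2418]
ee_rot: [[-0.892, 0.452, 0.0], [0.452, 0.892, 0.0], [-0.0, 0.0, -1.0]]
contact_force: [-1.6, -1.9, -0.5]
grip_width: 0.012
```

```bash
python3 st.py
```

```text
t 10.93 p [0.5353 0.0241 0.2418] yang 63.14 f [-1.64 -1.86 -0.47] tq [-0.649  0.467  0.01 ] w 0.012
delta tool to grip [-0.0002 -0.0004 -0.0392] f tool [ 0.62 -2.4   0.47] q6 -1.269 zaxis [ 1.e-04  1.e-04 -1.e+00]
```

Request:
{"api": "carry_out", "payload": {
  "increments": [0,0,0,0.05,0,0,0,0,0.05,0,0,0,0,0.05,0,0,0,0,0.05,0,0,0,0,0.05,0,0,0,0,0,0]
}}

```text
time: 11.68
ee_pos: [0.5353, 0.0243, 0.2418]
ee_rot: [[-0.652, 0.758, 0.0], [0.758, 0.652, 0.0], [0.0, 0.0, -1.0]]
contact_force: [-2.4, -1.1, -0.6]
grip_width: 0.0124
```

```bash
python3 st.py
```

```text
t 11.68 p [0.5353 0.0243 0.2418] yang 40.69 f [-2.36 -1.08 -0.63] tq [-0.358  0.326 -0.039] w 0.0124
delta tool to grip [-0.0004 -0.0004 -0.0392] f tool [ 0.72 -2.49  0.63] q6 -0.877 zaxis [ 3.e-04  4.e-04 -1.e+00]
```

Request:
{"api": "carry_out", "payload": {
  "increments": [0,0,0,0.05,0,0,0,0,0.05,0,0,0,0,0.05,0,0,0,0,0.05,0,0,0,0,0.05,0,0,0,0,0,0]
}}

```text
time: 12.42
ee_pos: [0.5355, 0.0243, 0.2419]
ee_rot: [[-0.313, 0.95, 0.001], [0.95, 0.313, 0.001], [0.0, 0.001, -1.0]]
contact_force: [-1.4, -1.2, -1.2]
grip_width: 0.0122
```

```bash
python3 st.py
```

```text
t 12.43 p [0.5355 0.0243 0.2419] yang 18.24 f [-1.4  -1.22 -1.18] tq [-0.212  0.154 -0.074] w 0.0122
delta tool to grip [-0.0005 -0.0003 -0.0391] f tool [-0.72 -1.71  1.18] q6 -0.485 zaxis [ 7.e-04  6.e-04 -1.e+00]
```

Request:
{"api": "carry_out", "payload": {
  "increments": [0,0,0,0.02,0,0,0,0,0.012,0,0,0,0,0,0]
}}

```text
time: 12.8
ee_pos: [0.5354, 0.0242, 0.2419]
ee_rot: [[-0.263, 0.965, 0.001], [0.965, 0.263, 0.0], [0.0, 0.001, -1.0]]
contact_force: [0.9, -0.7, -0.5]
grip_width: 0.0121
```

```bash
python3 st.py
```

```text
t 12.8 p [0.5354 0.0242 0.2419] yang 15.27 f [ 0.88 -0.71 -0.49] tq [-0.132 -0.102  0.026] w 0.0121
delta tool to grip [-0.0005 -0.0002 -0.0391] f tool [-0.91  0.66  0.49] q6 -0.433 zaxis [ 5.e-04  3.e-04 -1.e+00]
```

Request:
{"api": "carry_out", "payload": {
  "increments": [0,0,0,0.01,0,0,0,0,0,0,0,0,0,0,0]
}}

```text
time: 13.18
ee_pos: [0.5354, 0.0241, 0.2419]
ee_rot: [[-0.248, 0.969, 0.0], [0.969, 0.248, 0.0], [0.0, 0.0, -1.0]]
contact_force: [1.7, -1.1, -2.1]
grip_width: 0.0123
```

```bash
python3 st.py
```

```text
t 13.18 p [0.5354 0.0241 0.2419] yang 14.36 f [ 1.74 -1.06 -2.07] tq [-0.06  -0.33   0.045] w 0.0123
delta tool to grip [-0.0004 -0.0002 -0.0391] f tool [-1.46  1.43  2.07] q6 -0.417 zaxis [ 5.e-04  2.e-04 -1.e+00]
```

Request:
{"api": "carry_out", "payload": {
  "increments": [0,0,0,0.009,0,0,0,0,0,0,0,0,0,0,0]
}}

```text
time: 13.55
ee_pos: [0.5354, 0.0241, 0.2419]
ee_rot: [[-0.234, 0.972, 0.0], [0.972, 0.234, 0.0], [-0.0, 0.0, -1.0]]
contact_force: [2.0, -0.1, -2.1]
grip_width: 0.0118
```

```bash
python3 st.py
```

```text
t 13.55 p [0.5354 0.0241 0.2419] yang 13.55 f [ 2.01 -0.1  -2.06] tq [-0.052 -0.419  0.069] w 0.0118
delta tool to grip [-0.0003 -0.0001 -0.0391] f tool [-0.57  1.93  2.06] q6 -0.403 zaxis [ 4.e-04  0.e+00 -1.e+00]
```

Request:
{"api": "carry_out", "payload": {
  "increments": [0,0,0,0,0,0,0,0,0,0],
  "squeeze": 20
}}

```text
time: 13.8
ee_pos: [0.5354, 0.0241, 0.2419]
ee_rot: [[-0.234, 0.972, 0.0], [0.972, 0.234, 0.0], [-0.0, 0.0, -1.0]]
contact_force: [1.9, -0.7, -2.1]
grip_width: 0.0124
```

Request:
{"api": "carry_out", "payload": {
  "increments": [0,0,0,0,0.25,0,0,0,0,0.35,0,0,0,0,0.5,0,0,0,0,0.5]
}}

```text
time: 14.3
ee_pos: [0.5352, 0.0241, 0.242]
ee_rot: [[-0.234, 0.972, 0.0], [0.972, 0.234, -0.0], [-0.0, 0.0, -1.0]]
contact_force: [0.3, 0.5, 0.1]
grip_width: 0.0425
```

```bash
python3 st.py; python3 - <<'E'
import cv2
from cell import cams
im=cams.camera("scene")[:,:,::-1]; cv2.imwrite("pics/s5.png",im)
cv2.imwrite("pics/s5z.png",cv2.resize(im[120:270,190:330],None,fx=4,fy=4,interpolation=cv2.INTER_CUBIC))
E
```

```text
t 14.3 p [0.5352 0.0241 0.242 ] yang 13.55 f [0.31 0.53 0.13] tq [-0.014  0.029  0.013] w 0.0425
delta tool to grip [-0.0004 -0.     -0.039 ] f tool [ 0.44  0.43 -0.13] q6 -0.403 zaxis [ 0. -0. -1.]
```

View pics/s5z.png

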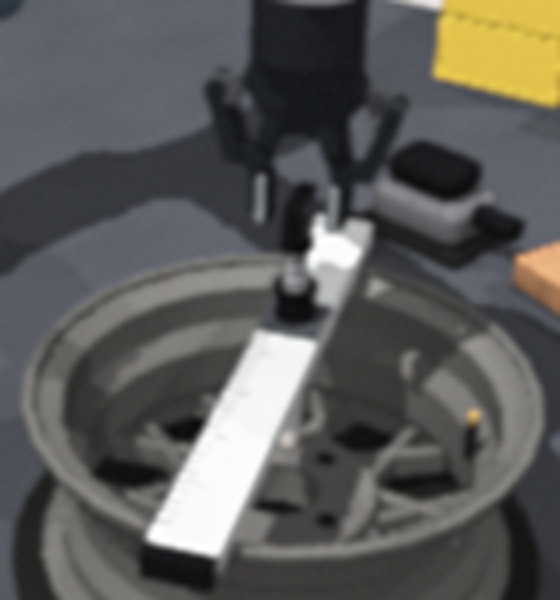

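The fingers are clear of the wing and the nose is still down at about zoom (290,440). I'll retreat straight up, then check the bar.

Request:
{"api": "carry_out", "payload": {
  "increments": [0,0,-0.15,0,0.5,0,0,-0.2,0,0.5,0,0,-0.3,0,0.5,0,0,-0.3,0,0.5,0,0,-0.3,0,0.5,0,0,-0.2,0,0.5]
}}

```text
time: 15.1
ee_pos: [0.5357, 0.024, 0.3904]
ee_rot: [[-0.234, 0.972, 0.004], [0.972, 0.234, -0.001], [-0.002, 0.004, -1.0]]
contact_force: [0.8, -0.1, 0.4]
grip_width: 0.0428
```

Request:
{"api": "carry_out", "payload": {
  "increments": [-0.3,-0.3,0,0,0.5,-0.3,-0.3,0,0,0.5,-0.3,-0.3,0,0,0.5,-0.3,-0.3,0,0,0.5,-0.3,-0.3,0,0,0.5,-0.3,-0.3,0,0,0.5,-0.3,-0.3,0,0,0.5,-0.2,-0.2,0,0,0.5,0,0,0,0,0.5,0,0,0,0,0.5]
}}

```text
time: 16.35
ee_pos: [0.3658, -0.2529, 0.3873]
ee_rot: [[-0.235, 0.972, 0.0], [0.972, 0.235, 0.0], [0.0, 0.0, -1.0]]
contact_force: [0.5, -0.0, 0.3]
grip_width: 0.0431
```

```bash
python3 st.py; python3 - <<'E'
from h import *
for n in ("top","scene"): cv2.imwrite(f"pics/{n}9.png",cams.camera(n)[:,:,::-1])
for k in (0,9):
  for n,box,th in (("top",(200,120,335,225),165),("scene",(220,165,300,275),200)):
    im=cv2.imread(f"pics/{n}{k}.png").min(2); x0,y0,x1,y1=box
    s=8; z=cv2.resize(im[y0:y1,x0:x1],None,fx=s,fy=s,interpolation=cv2.INTER_CUBIC)
    cs,_=cv2.findContours((z>th).astype(np.uint8),cv2.RETR_EXTERNAL,cv2.CHAIN_APPROX_NONE)
    cs=[c for c in cs if cv2.contourArea(c)>60*s*s]
    P=np.vstack(cs)[:,0,:]/s+[x0+.5/s-.5,y0+.5/s-.5]
    W=np.array([onz(n,p,.166)[:2] for p in P]); print(n,k,cv2.minAreaRect((W*1000).astype(np.float32)))
im=cv2.imread("pics/scene9.png")
cv2.imwrite("pics/s9z.png",cv2.resize(im[120:270,190:330],None,fx=4,fy=4,interpolation=cv2.INTER_CUBIC))
E
```

```text
t 16.35 p [ 0.3658 -0.2529  0.3873] yang 13.57 f [ 0.49 -0.01  0.29] tq [-0.012  0.018 -0.018] w 0.0431
delta tool to grip [0.2291 0.2296 0.1064] f tool [-0.12  0.48 -0.28] q6 -1.098 zaxis [ 4.e-04  1.e-04 -1.e+00]
top 0 ((548.0086669921875, -23.526519775390625), (45.65275573730469, 418.82427978515625), 15.482867240905762)
scene 0 ((548.004150390625, -21.67156982421875), (44.606258392333984, 418.5343322753906), 15.394659042358398)
top 9 ((547.7854614257812, -23.556716918945312), (45.811946868896484, 418.5744934082031), 15.571280479431152)
scene 9 ((547.8870849609375, -21.508499145507812), (45.212833404541016, 419.23223876953125), 15.447042465209961)
```

View pics/s9z.png

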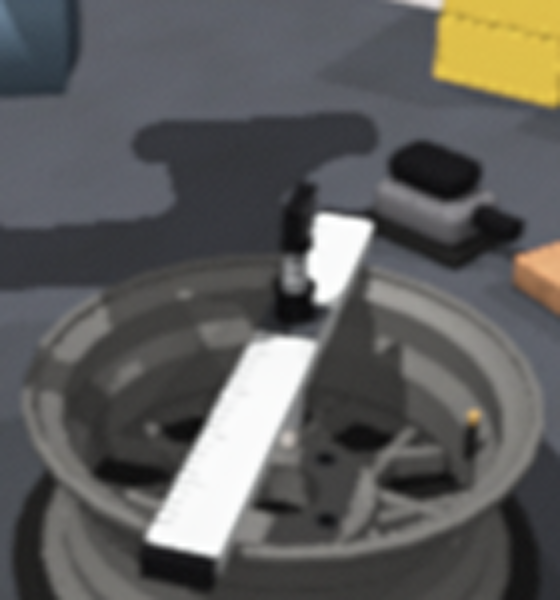

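View pics/top9.png

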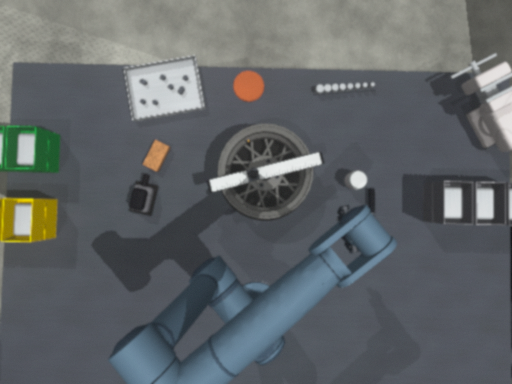

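Both views put the bar within 0.3 mm and 0.1° of where it started. The wing lies along the bar, the nose is at the same pixel as at contact (zoom (290,440)), and the other items haven't moved.

```bash
python3 -c "
from cell import workorder
print(workorder.finish_job())"
```

```text
the job is handed in; nothing more can be done
None
```

The hub depth is taken: the probe is locked with its nose on the hub face. I handed the job in at about 16.5 s.

**What I did:** I gripped the wing and turned it about 48° counter-clockwise. I then let the probe down about 41 mm until the wrist force showed contact. At first contact the nose took an estimated 4–5 N, so I backed off to about 3 N, roughly the probe's own weight. I then turned the head back clockwise to about the stop (near -0.03 rad by tool angle), let go and moved clear.

**Final checks:**
- **Bar:** measured in both cameras before and after, it moved no more than 0.3 mm and turned no more than 0.1°, which is within measurement noise.
- **Probe:** in the last picture the wing lies along the bar. The nose is at the same pixel as at contact, so the probe did not slip after release.
- **Bystanders:** the sander, sanding block and tin look unmoved. The arm partly hid the screwdriver in the last top view, but its visible part is where it was.

**What did not fully agree:**
- **Contact height:** contact came about 2 mm sooner than the stated depth range predicts for a probe that starts fully up. By picture the nose sits at about z = 0.05–0.06 m, inside the hub range, so the probe probably started a little below fully up.
- **Lock:** the measured turning torque stayed under 0.1 N m, against the stated 0.5 N m. I judged the lock from the angle and from the probe holding after release, and did not pull-test it.

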